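Load the label stand and show the blue bottle to the code reader

ROBOT

A 6-joint arm with a two-finger parallel gripper is mounted at the origin on a cart in front of the work surface, level with it; the furniture and walls round the work are solid. World frame = base frame: x ahead of the robot, y to its left, z up, the work surface at z = 0. Lengths are in m, angles in rad, forces in N, time in s.
With the tool pointing down it reaches from about 0.3 to 0.775 m from the base axis. Payload 14.6 kg.
Tool frame: the origin (TCP) lies on the centre line of the jaws, within the pads' length; the fingertips stand 14 mm ahead of it and the grasp point (between the pads) lies 5 mm behind it; x points along the fingers, y is the direction in which the jaws open and shut, and the axes are right-handed (so a half turn about x gives the same grasp; the last joint's range is limited). The gripper opens to 94 mm and grips with 3 to 60 N. Pads are 16 mm wide; open, the fingers measure 119 mm over their backs; the gripper's body (75 mm by 177 mm) begins 78 mm behind the grasp point.
Start: joints at [-1.197, 0.3, 1.521, -0, 1.321, -0.067], TCP at [0.235, -0.497, 0.219] pointing down, gripper open.
Joint ranges: [-3.03, 3.03], [-0.79, 2.21], [0.23, 2.52], [-1.04, 4.18], [0, 3.07], [-2.55, 2.55]. Speed limits (rad/s): [2.22, 2.22, 2.57, 3.14, 3.14, 3.14].

INTERFACE

Orientations are given as [roll, pitch, yaw] about the fixed x, y, z axes, in that order (R = Rz(yaw) Ry(pitch) Rx(roll)).
In Python, from station import * gives the robot as it stands. The module is installed in compiled form; this text tells all that it offers.
- The arm moves only by the shell command python3 -m handwheel 'ROWS' [FORCE]. ROWS is JSON, a list of rows, each a list of 3 entries, a list of its own where there are three numbers: the shift along the tool's x, y, z in mm, then the turn about the tool's x in rad, then the gripper command: -1 is fully open, 1 is shut, values between are in proportion. In form: [[[dx, dy, dz], spin, gripper], ...]. A call has exactly 5 rows; each row is the pose to reach, as a shift and turn from the pose measured when the call began, along the tool's axes at that moment; what a row does not reach only later rows make up. A row lasts 1/10 s, in which the tool goes at most 50 mm and 8.59 degrees, less where a joint would pass 70% of its speed; a pose out of reach is approached as far as the arm can. A call with a gripper value outside its range is refused whole. The fingers move at their own pace and stop on an object; FORCE is the grip in N (left out, the last holds). Time passes only in rows, so rows that repeat a pose let the fingers close, or fill a call up. It gives the time, the measured TCP pose, the force and the opening at its end, in the units of the state.
- get_obs(): the state, without advancing time (a new reading comes with each control period).
- camera(name): name is "scene" or "side" or "wrist"; returns (picture, depth): 480x640x3 uint8, blue, green, red; 480x640 float32, m along the optical axis (not along the pixel's ray), 0 where there is no reading.
- camera_info(name): a dict with "fx", "fy", "cx", "cy" (pixels), "extrinsics" (4x4, takes a point from camera to world coordinates). Camera axes: x right, y down, z forward; pixel columns grow to the right and rows downward; lengths in m; the calibration is good to about 2 mm. A picture is of the moment at which its call begins: read the wrist's pose just before it. camera_info takes no time and is no camera call; for the wrist camera it gives the pose at the moment of the call.
- hand_in(): hands the job in, once; it reports no verdict.
The state is a dict: "time_s": time; "qpos": joint angles; "joint_vel": joint speeds; "tau": joint torques, N m; "ee_pos": TCP position; "eef_rot": TCP orientation; "force": force on the tool from outside, world axes, zero at the start; "moment": the same for the moment, N m; "grip_width": finger opening in m.
Only numpy, scipy, OpenCV 4.12 (cv2) and the standard library are available. Lean on these libraries where they do the work, as an engineer would, in place of code of your own. Each camera call takes 0.05 s, during which the arm holds its last target. There are 200 camera calls.

TASK

Get the labelling place ready for the next batch: first slide the roll of labels over the upright spindle of its stand until it lies flat on the seat, and let go of it. Then pick the blue bottle off the bench mat and hold it up to the code reader, cap end up, its middle centred on the lens's sight line 70 mm in front of the glass, leaning so that its side is square to that sloping sight line; finish while still holding it there, steady in the air. Do not touch the reader, and leave the other bottles and loose things standing where they are.

Things in the scene. Friction and masses are not known exactly. Their poses are not given: they have to be found in the camera images.
- label_roll: the roll of labels: a ring 50 mm across and 32 mm high with a round bore of 24 mm right through, yellow backing with white labels round the outside, about 60 g, loose, lying flat on the bench. Origin: centre of its underside. z along the bore, up
- roll_centre (a point): centre of the label roll, on the axis of its bore, half-way up (16 mm above its underside)
- roll_stand: roll stand, fixed: round grey base 90 mm across, 10 mm high, on it a round black seat 60 mm across with its top 16 mm above the bench, and an upright steel spindle 18 mm across rising 45 mm above the seat (tip 61 mm above the bench, last 7 mm tapered to 8 mm across). Origin: centre of the underside
- seat (a point): foot of the spindle: centre of the top of the black seat, on the spindle's axis. The roll's underside lies at this height when it is fully down, its centre then being 16 mm above this point; the roll has 3 mm play all round the spindle
- blue: the blue bottle with a white screw cap: round, upright, 70 mm high, the body 26 mm across up to 56 mm, the cap 24 mm across above that (the cap does not come off), about 32 g, loose, standing on the mat. z along the bottle towards the cap
- blue_centre (a point): centre of the blue bottle, on its axis, 35 mm above its foot and 35 mm below the top of its cap; z towards the cap
- reader: code reader, fixed: dark base plate 85 x 100 x 12 mm, steel post 16 mm across, on it a grey camera head 56 mm wide, top about 285 mm above the bench, with a black lens barrel 42 mm across that looks towards the robot and 20 degrees down. Origin: on the underside, under the post; x points level, away from where it looks. The glass is 60 mm before the post (-x), 235 mm above the bench
- view (a point): the point in the air where the bottle's centre belongs: on the lens's sight line 70 mm in front of the glass, about 211 mm above the bench. Its x axis points along the sight line to the glass (20 degrees upwards), y is level and crosswise, z is the direction the bottle's axis takes, foot to cap: 20 degrees from vertical, the cap end leaning away from the reader
- mat: grey bench mat 190 x 190 x 4 mm, fixed, with the blue bottle and the two amber ones standing on it, at least 70 mm from axis to axis. (Wall cabinets hang over the back of the bench, their undersides 0.46 m above it, from about 0.6 m ahead of the robot on: keep wrist and elbow out from under them.) Origin: centre of its underside
- amber1_centre (a point): centre of an amber bottle with white cap, 27 mm across and 70 mm high, standing on the mat; a bystander, 35 mm above its foot
- amber2_centre (a point): centre of the other amber bottle, alike; a bystander, 35 mm above its foot
- jar: small jar with black lid, 44 mm across, 35 mm high; a bystander. Origin: centre of its underside
- timer: white kitchen-type timer, 64 x 64 x 19 mm; a bystander. Origin: centre of its underside
- pen: black marker pen lying on the bench, 136 mm long, 13 mm thick; a bystander. Origin: centre of its underside
There are look-alikes about, which are no part of the job. Of the things shaped like the roll_stand, the grey one is meant. Of the things that look like the label_roll, the smaller one is meant.

How it is judged:
By the outcome, as a careful person would: the job done as asked, in the order asked, and still so for the second after the job is handed in, while the arm keeps its last pose, push and grip.
It also fails if it takes over 64 s, if anything falls off the work surface, if the arm or the gripper's body presses on something with over 40 N, if the wrist force passes 120 N, or if a joint passes its speed limit or range.

## Working session

There is one attempt and no reset: what is moved stays moved. The work goes in short steps, Python scripts to look and compute and a shell command to move; the robot and the scene stay as the last step left them, time stands still between calls to the robot, and variables do not carry over. Pictures are saved under pics/ and viewed, about 8 in all and at most 12, crops included, and the job is handed in when it is done.

```bash
mkdir -p pics
cat > h.py <<'E'
from station import *
import numpy as np, cv2
from scipy.spatial.transform import Rotation as R
def world(name,u,v,d,info=None):
    i=info or camera_info(name)
    p=np.array([(u-i["cx"])/i["fx"]*d,(v-i["cy"])/i["fy"]*d,d*np.ones_like(d),np.ones_like(d)])
    return (i["extrinsics"]@p)[:3]
def snap(name,fn):
    i=camera_info(name); p,d=camera(name); cv2.imwrite(f"pics/{fn}.png",p); np.savez(f"{fn}.npz",p=p,d=d,E=i["extrinsics"],k=[i["fx"],i["fy"],i["cx"],i["cy"]])
    return p,d,i
def cloud(fn):
    z=np.load(fn+".npz"); d=z["d"]; fx,fy,cx,cy=z["k"]; v,u=np.mgrid[:480,:640]
    P=np.stack([(u-cx)/fx*d,(v-cy)/fy*d,d,np.ones_like(d)],-1)@z["E"].T
    return P[...,:3],d,z["p"]
E
python3 - <<'E'
from h import *
o=get_obs(); print({k:np.round(v,3) for k,v in o.items()})
for n in("scene","side"):
    p,d,i=snap(n,n+"0"); print(n,np.round(i["extrinsics"],2).tolist(),i["fx"])
E
```

```text
{'time_s': np.float64(0.0), 'qpos': array([-1.197,  0.3  ,  1.522,  0.   ,  1.321, -0.067]), 'joint_vel': array([-0.   , -0.002, -0.001,  0.   , -0.   ,  0.001]), 'tau': array([ 0.0000e+00, -5.3181e+01, -3.5274e+01,  7.1000e-02,  2.4000e-02,
       -0.0000e+00]), 'ee_pos': array([ 0.235, -0.497,  0.219]), 'eef_rot': array([-1.655,  1.57 ,  1.927]), 'force': array([-0.5  , -0.304,  0.655]), 'moment': array([0.021, 0.012, 0.017]), 'grip_width': np.float64(0.094)}
scene [[-0.77, -0.46, 0.45, -0.15], [-0.64, 0.56, -0.52, 0.77], [-0.02, -0.69, -0.73, 1.16], [0.0, 0.0, 0.0, 1.0]] 543.2115476241532
side [[0.94, -0.22, 0.26, 0.22], [-0.34, -0.56, 0.75, -0.77], [-0.02, -0.79, -0.61, 0.77], [0.0, 0.0, 0.0, 1.0]] 467.53663243418725
```

View pics/scene0.png

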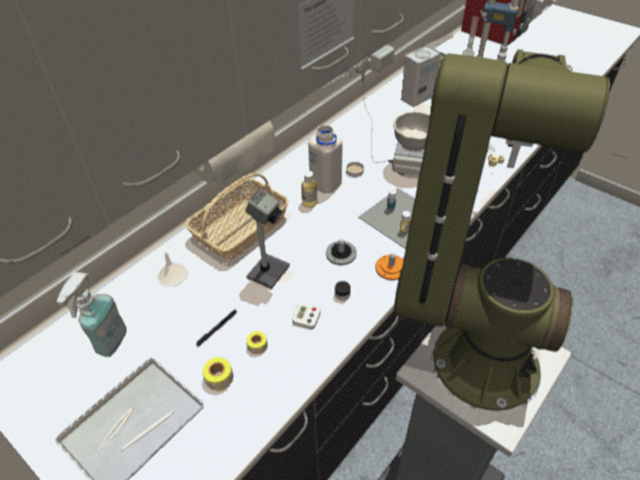

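View pics/side0.png

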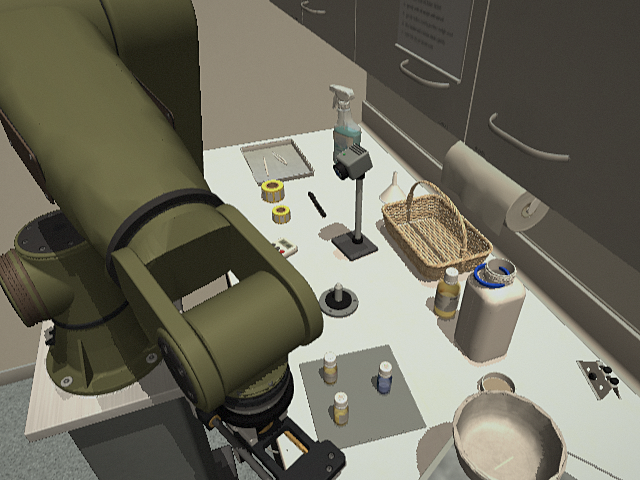

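The scene shows two rolls: the small one at (257,342), which is the one meant, and a larger one at (217,373). There are two stands: the grey one at (341,252), meant, and an orange one at (390,266). The blue bottle is at scene (391,202) and side (384,377). The ambers are at side (330,368) and (341,408), and the reader head is at scene (263,205) and side (352,160).

Run:
```python
from h import *
from scipy.optimize import least_squares
def reg(fn,c,r,zlo,zhi):
    P,d,p=cloud(fn); u,v=c; m=np.zeros(d.shape,bool); m[v-r:v+r,u-r:u+r]=1
    m&=(d>0)&(P[...,2]>zlo)&(P[...,2]<zhi); return P[m]
for fn,items in dict(scene0=dict(roll=(257,342,16,.026,.04),big=(217,373,20,.026,.08),stand=(341,250,18,.012,.022),spin=(341,246,12,.03,.08),orange=(390,262,14,.03,.08),blue=(391,200,10,.035,.09),jar=(342,290,12,.025,.05),head=(263,205,25,.2,.3)),
 side0=dict(roll=(281,213,14,.026,.04),big=(272,190,14,.026,.08),stand=(339,298,25,.012,.022),spin=(339,292,14,.03,.08),blue=(384,375,16,.035,.09),am1=(330,366,15,.035,.09),am2=(341,405,16,.035,.09),head=(352,160,25,.2,.3),post=(359,215,20,.03,.19))).items():
  for k,(u,v,r,a,b) in items.items():
    Q=reg(fn,(u,v),r,a,b)
    if len(Q): print(fn,k,len(Q),'mid',np.round((Q.min(0)+Q.max(0))/2,3),'ext',np.round(np.ptp(Q,0),3),'med',np.round(np.median(Q,0),3),'zmax',Q[:,2].max().round(3))
def crop(fn,x,y,s):
    p=cv2.imread(f'pics/{fn}.png')[y:y+s,x:x+s]; return cv2.resize(p,(400,400),interpolation=cv2.INTER_CUBIC)
cv2.imwrite('pics/c0.png',np.hstack([crop('side0',310,260,180),crop('side0',250,120,130)]))
```

```text
scene0 roll 248 mid [0.456 0.315 0.032] ext [0.052 0.05  0.011] med [0.456 0.317 0.031] zmax 0.038
scene0 big 613 mid [0.465 0.437 0.038] ext [0.07  0.068 0.023] med [0.462 0.438 0.042] zmax 0.05
scene0 stand 256 mid [ 0.487 -0.056  0.017] ext [0.084 0.088 0.01 ] med [ 0.481 -0.053  0.015] zmax 0.022
scene0 spin 64 mid [ 0.488 -0.058  0.047] ext [0.019 0.017 0.034] med [ 0.484 -0.056  0.048] zmax 0.064
scene0 orange 65 mid [ 0.345 -0.103  0.047] ext [0.019 0.02  0.034] med [ 0.343 -0.1    0.048] zmax 0.064
scene0 blue 102 mid [ 0.484 -0.301  0.057] ext [0.026 0.027 0.042] med [ 0.48  -0.296  0.056] zmax 0.078
scene0 jar 200 mid [0.392 0.055 0.034] ext [0.043 0.046 0.017] med [0.391 0.058 0.034] zmax 0.042
scene0 head 858 mid [0.585 0.12  0.246] ext [0.081 0.068 0.086] med [0.583 0.132 0.265] zmax 0.289
side0 roll 154 mid [0.46  0.311 0.032] ext [0.051 0.049 0.011] med [0.459 0.309 0.032] zmax 0.037
side0 big 317 mid [0.467 0.436 0.037] ext [0.068 0.073 0.022] med [0.467 0.424 0.042] zmax 0.048
side0 stand 416 mid [ 0.49  -0.062  0.017] ext [0.083 0.086 0.01 ] med [ 0.484 -0.066  0.016] zmax 0.022
side0 spin 106 mid [ 0.489 -0.061  0.047] ext [0.019 0.016 0.033] med [ 0.487 -0.065  0.049] zmax 0.063
side0 blue 295 mid [ 0.484 -0.303  0.057] ext [0.024 0.025 0.043] med [ 0.482 -0.309  0.064] zmax 0.078
side0 am1 280 mid [ 0.399 -0.25   0.056] ext [0.025 0.026 0.042] med [ 0.397 -0.254  0.063] zmax 0.077
side0 am2 334 mid [ 0.386 -0.336  0.056] ext [0.027 0.024 0.042] med [ 0.385 -0.34   0.064] zmax 0.078
side0 head 1024 mid [0.593 0.118 0.243] ext [0.09  0.064 0.086] med [0.59 0.1  0.26] zmax 0.286
side0 post 251 mid [0.614 0.122 0.098] ext [0.017 0.019 0.123] med [0.612 0.118 0.102] zmax 0.159
```

View pics/c0.png

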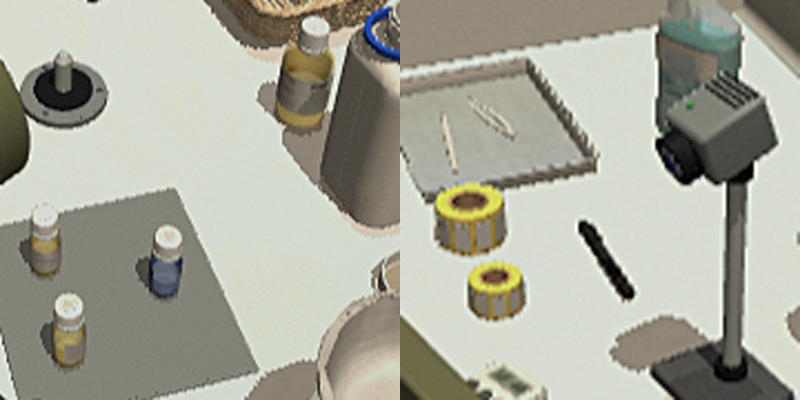

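Both cameras agree within 4 mm. Roll is at about (0.458, 0.313), grey spindle (0.4885, -0.060), blue (0.484, -0.302) and reader post (0.614, 0.121). The crop confirms the choices. Next: reader yaw, the pen and timer positions, and the tool axes.

Run:
```python
from h import *
o=get_obs(); M=R.from_euler('xyz',o['eef_rot']).as_matrix(); print(M.round(3))
for fn in('scene0','side0'):
    P,d,p=cloud(fn); ok=d>0
    def sel(x,y,r,a,b,extra=True): return P[ok&(np.hypot(P[...,0]-x,P[...,1]-y)<r)&(P[...,2]>a)&(P[...,2]<b)&extra]
    dark=p.max(-1)<90
    Q=sel(.61,.12,.085,.007,.017,dark); print(fn,'plate',cv2.minAreaRect((Q[:,:2]*1000).astype(np.float32)))
    Q=sel(.59,.12,.08,.2,.3); 
    top=Q[Q[:,2]>.262]; print('headtop',cv2.minAreaRect((top[:,:2]*1000).astype(np.float32)))
    lens=P[ok&(np.hypot(P[...,0]-.56,P[...,1]-.12)<.06)&(P[...,2]>.2)&(P[...,2]<.262)&dark]; print('dark lens',lens.mean(0).round(3),len(lens), (lens.min(0)).round(3),lens.max(0).round(3))
    post=sel(.614,.121,.03,.03,.19); print('post',post.min(0).round(4),post.max(0).round(4))
    Q=sel(.5,.25,.14,.005,.018,p.max(-1)<70); Q=Q[Q[:,0]<.9]; print('pen',Q.min(0).round(3),Q.max(0).round(3),len(Q))
    Q=sel(.40,.15,.07,.01,.025); print('timer',Q.min(0).round(3) if len(Q) else 0,Q.max(0).round(3))
    Q=sel(.45,-.29,.16,.002,.006); print('mat',cv2.minAreaRect((Q[:,:2]*1000).astype(np.float32)))
```

```text
[[-0.     0.427 -0.904]
 [ 0.001 -0.904 -0.427]
 [-1.    -0.001 -0.   ]]
scene0 plate ((597.3896484375, 127.26661682128906), (78.33811950683594, 92.75474548339844), 9.386767387390137)
headtop ((591.163818359375, 121.41828918457031), (62.18010711669922, 57.46538543701172), 8.65753173828125)
dark lens [0.571 0.134 0.246] 324 [0.545 0.094 0.209] [0.615 0.153 0.262]
post [0.5996 0.1162 0.0307] [0.6186 0.1365 0.1892]
pen [0.557 0.129 0.005] [0.61  0.37  0.017] 122
timer [0.382 0.136 0.01 ] [0.456 0.209 0.024]
mat ((503.4940185546875, -264.4560852050781), (200.27957153320312, 316.3556823730469), 26.016263961791992)
side0 plate ((602.7796630859375, 119.54267883300781), (82.20196533203125, 99.1759033203125), 10.358968734741211)
headtop ((592.4639892578125, 118.51172637939453), (64.93840789794922, 58.89112091064453), 8.87255573272705)
dark lens [0.58  0.1   0.243] 451 [0.548 0.086 0.2  ] [0.619 0.136 0.262]
post [0.6055 0.1129 0.0301] [0.6239 0.1314 0.1898]
pen [0.436 0.125 0.005] [0.612 0.369 0.016] 113
timer [0.399 0.135 0.011] [0.46  0.209 0.024]
mat ((460.388916015625, -287.7878112792969), (297.59722900390625, 315.60198974609375), 19.899646759033203)
```

The reader yaw is about 9° and its post is near (0.613, 0.123), so view is about (0.489, 0.1035, 0.211). Now moving above the roll.

```bash
for i in 1 2 3; do python3 -m handwheel '[[[0,-38,-33],0,-1],[[0,-76,-66],0,-1],[[0,-115,-98],0,-1],[[0,-153,-131],0,-1],[[0,-191,-164],0,-1]]' | tail -1 | cut -c1-300; done
python3 -m handwheel '[[[0,-32,-27],-0.14,-1],[[0,-64,-55],-0.28,-1],[[0,-64,-55],-0.42,-1],[[0,-64,-55],-0.56,-1],[[0,-64,-55],-0.7,-1]]'
python3 -m handwheel '[[[0,0,0],-0.14,-1],[[0,0,0],-0.28,-1],[[0,0,0],-0.43,-1],[[0,0,0],-0.43,-1],[[0,0,0],-0.43,-1]]'
python3 - <<'E'
from h import *
o=get_obs(); print(o['time_s'],o['ee_pos'].round(4),o['qpos'].round(3)); print(R.from_euler('xyz',o['eef_rot']).as_matrix().round(3))
p,d,i=snap('wrist','w1'); print(i['extrinsics'].round(3))
E
```

```text
grip_width: 0.0939
grip_width: 0.094
grip_width: 0.0941
time_s: 2.1
ee_pos: [0.4549, 0.3098, 0.2189]
eef_rot: [-1.453, 1.57, 2.836]
force: [0.1, -0.8, -0.2]
grip_width: 0.0939
time_s: 2.6
ee_pos: [0.4548, 0.3098, 0.2187]
eef_rot: [-1.651, 1.57, 3.063]
force: [0.0, 0.6, 0.2]
grip_width: 0.0938
2.6 [0.4548 0.3098 0.2187] [5.31e-01 3.02e-01 1.52e+00 1.00e-03 1.32e+00 5.29e-01]
[[-0.001  1.     0.002]
 [ 0.     0.002 -1.   ]
 [-1.    -0.001 -0.   ]]
[[ 1.     0.001 -0.001  0.454]
 [ 0.001 -0.964 -0.265  0.387]
 [-0.001  0.265 -0.964  0.384]
 [ 0.     0.     0.     1.   ]]
```

View pics/w1.png

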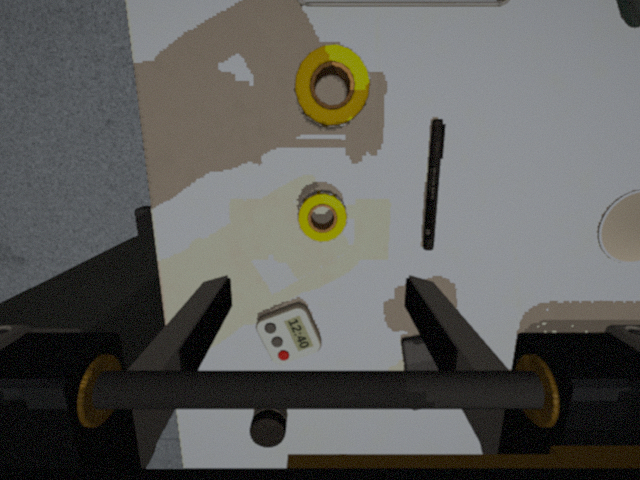

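The wrist view shows the small roll at (323,217), the big one at (332,85), the pen at (433,185) and the timer at (288,330). I'll locate the top ring of the small roll.

```bash
cat >> h.py <<'E'
def top(fn,c,r,zlo,zhi,show=True):
    P,d,p=cloud(fn); u,v=c; m=np.zeros(d.shape,bool); m[max(v-r,0):v+r,max(u-r,0):u+r]=1
    m&=(d>0)&(P[...,2]>zlo)&(P[...,2]<zhi); Q=P[m]
    (cx,cy),rad=cv2.minEnclosingCircle((Q[:,:2]*1000).astype(np.float32))
    print(fn,len(Q),'circ',round(cx,1),round(cy,1),'r',round(rad,1),'mid',((Q.min(0)+Q.max(0))*500).round(1),'z',np.median(Q[:,2]).round(4)); return Q
E
python3 - <<'E'
from h import *
top('w1',(323,217),40,.024,.04)
E
```

```text
w1 1556 circ 457.0 315.3 r 26.0 mid [457.  316.2  29.2] z 0.0315
```

```bash
python3 -m handwheel '[[[40,2,-5],0,-1],[[80,2,-5],0,-1],[[120,2,-5],0,-1],[[150,2,-5],0,-1],[[150,2,-5],0,-1]]' | sed -n 2p
python3 -m handwheel '[[[20,0,0],0,-1],[[40,0,0],0,-1],[[46,0,0],0,-1],[[46,0,0],0,-1],[[46,0,0],0,-1]]' 
python3 -m handwheel '[[[0,0,0],0,0.3],[[0,0,0],0,0.3],[[0,0,0],0,0.3],[[0,0,0],0,0.3],[[0,0,0],0,0.3]]' 15
python3 -m handwheel '[[[0,0,0],0,0.3],[[0,0,0],0,0.3],[[0,0,0],0,0.3],[[0,0,0],0,0.3],[[0,0,0],0,0.3]]'
```

```text
ee_pos: [0.4549, 0.3137, 0.0651]
time_s: 3.65
ee_pos: [0.4552, 0.314, 0.0207]
eef_rot: [-1.154, 1.565, -2.726]
force: [-0.3, 0.9, 0.1]
grip_width: 0.0942
time_s: 4.15
ee_pos: [0.4552, 0.314, 0.0207]
eef_rot: [-1.156, 1.565, -2.729]
force: [0.7, 0.7, 0.8]
grip_width: 0.0573
time_s: 4.65
ee_pos: [0.4553, 0.314, 0.0207]
eef_rot: [-1.159, 1.565, -2.732]
force: [0.4, 0.4, 0.1]
grip_width: 0.0497
```

```bash
python3 -m handwheel '[[[-30,0,0],0,0.3],[[-65,-10,0],0,0.3],[[-100,-25,0],0,0.3],[[-130,-45,0],0,0.3],[[-130,-45,0],0,0.3]]' 
python3 -m handwheel '[[[0,0,40],0,0.3],[[0,0,85],0,0.3],[[0,0,130],0,0.3],[[0,0,175],0,0.3],[[0,0,220],0,0.3]]' | sed -n 2p
python3 -m handwheel '[[[0,0,40],0,0.3],[[0,0,80],0,0.3],[[0,30,120],0,0.3],[[0,60,155],0,0.3],[[0,78,155],0,0.3]]' | sed -n 2p
python3 - <<'E'
from h import *
o=get_obs(); print(o['time_s'],o['ee_pos'].round(4),o['qpos'].round(3),o['grip_width']); print(R.from_euler('xyz',o['eef_rot']).as_matrix().round(3))
p,d,i=snap('wrist','w2')
E
```

```text
time_s: 5.15
ee_pos: [0.4107, 0.3153, 0.1548]
eef_rot: [-2.646, 1.57, 2.066]
force: [-0.2, -0.0, -1.6]
grip_width: 0.0501
ee_pos: [0.4102, 0.0935, 0.1538]
ee_pos: [0.4894, -0.0653, 0.1526]
6.15 [ 0.4894 -0.0653  0.1526] [-0.207  0.245  1.755  0.     1.143 -0.203] 0.049961451055899914
[[-0.002  1.    -0.004]
 [ 0.001 -0.004 -1.   ]
 [-1.    -0.002 -0.001]]
```

View pics/w2.png

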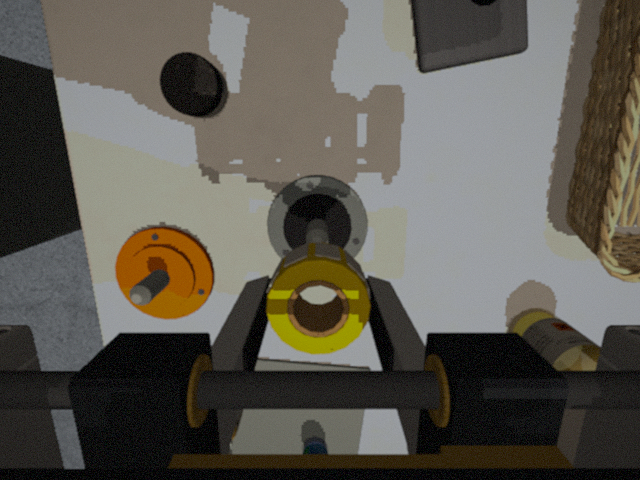

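The roll is held centred in the jaws at (318,308). The grey stand is below and behind it at (318,220), with the spindle partly hidden by the roll. I'll fit the stand's circle and the held roll from the same picture.

Run:
```python
from h import *
from scipy.optimize import least_squares
P,d,p=cloud('w2'); v,u=np.mgrid[:480,:640]
near=(d>0)&(abs(u-318)<65)&(v>160)&(v<275)
def fit(Q,r,n):
    f=lambda c:np.hypot(*(Q[:,:2]-c[:2]).T)-r
    s=least_squares(f,Q[:,:2].mean(0),loss='soft_l1',f_scale=.001); print(n,len(Q),(s.x*1000).round(1),'rms',(f(s.x).std()*1000).round(2))
# rim of base: per-angle outermost points with z>.006
B=P[near&(P[...,2]>.006)&(P[...,2]<.013)]; c=np.array([.4885,-.060])
for it in range(2):
    a=np.degrees(np.arctan2(B[:,1]-c[1],B[:,0]-c[0])); rr=np.hypot(*(B[:,:2]-c).T); E=[]
    for k in range(-10,190,5):
        m=(a>k)&(a<k+5)
        if m.sum(): E.append(B[m][rr[m].argmax()])
E=np.array(E); fit(E,.045,'base rim')
S=P[near&(P[...,2]>.0135)&(P[...,2]<.02)]; a=np.degrees(np.arctan2(S[:,1]-c[1],S[:,0]-c[0])); rr=np.hypot(*(S[:,:2]-c).T)
E=np.array([S[(a>k)&(a<k+5)][rr[(a>k)&(a<k+5)].argmax()] for k in range(0,180,5) if ((a>k)&(a<k+5)).sum()]); fit(E,.030,'seat rim')
q=top('w2',(318,300),75,.155,.175); print(np.percentile(q,[5,50,95],axis=0).round(4))
q=P[near&(P[...,2]>.025)&(P[...,2]<.07)]; print('spindle',len(q),q.min(0).round(4),q.max(0).round(4))
# yellow ring top
hsv=cv2.cvtColor(p,cv2.COLOR_BGR2HSV); m=(hsv[...,1]>150)&(abs(hsv[...,0].astype(int)-28)<8)&(d<.3)&(d>0)&(abs(u-318)<60)
Q=P[m]; print(np.percentile(Q[:,2],[5,25,50,75,95]).round(4)); zt=np.percentile(Q[:,2],60); Q=Q[abs(Q[:,2]-zt)<.006]; print('ring',cv2.minEnclosingCircle((Q[:,:2]*1000).astype(np.float32)),Q[:,:2].min(0),Q[:,:2].max(0))
```

```text
base rim 38 [486.7 -58.6] rms 0.35
seat rim 36 [486.9 -58.7] rms 0.36
w2 8127 circ 487.9 -55.6 r 36.1 mid [487.9 -62.4 165. ] z 0.1634
[[ 0.463  -0.0818  0.1577]
 [ 0.4879 -0.0578  0.1634]
 [ 0.5131 -0.0404  0.1684]]
spindle 427 [ 0.4781 -0.0608  0.025 ] [ 0.4956 -0.049   0.0622]
[0.1589 0.163  0.1635 0.164  0.2631]
ring ((488.7874755859375, -62.98700714111328), 26.53484344482422) [ 0.46295933 -0.08659415] [ 0.51470618 -0.03802761]
```

```bash
python3 -m handwheel '[[[20,-2,-4],0,0.3],[[40,-2,-4],0,0.3],[[55,-2,-4],0,0.3],[[62,-2,-4],0,0.3],[[62,-2,-4],0,0.3]]' 
python3 -m handwheel '[[[5,0,0],0,0.3],[[10,0,0],0,0.3],[[15,0,0],0,0.3],[[20,0,0],0,0.3],[[20,0,0],0,0.3]]'
python3 - <<'E'
from h import *
o=get_obs(); print(o['time_s'],o['ee_pos'].round(4),o['force'].round(1),R.from_euler('xyz',o['eef_rot']).as_matrix().round(3)[:,0])
p,d,i=snap('side','s2'); cv2.imwrite('pics/s2c.png',cv2.resize(p[200:360,240:440],(800,640))[:600])
E
```

```text
time_s: 6.7
ee_pos: [0.4881, -0.0594, 0.0894]
eef_rot: [-1.924, 1.567, 2.784]
force: [0.2, -0.3, 0.2]
grip_width: 0.0496
time_s: 7.2
ee_pos: [0.4877, -0.0594, 0.0688]
eef_rot: [-1.89, 1.566, 2.819]
force: [0.1, 0.4, -0.2]
grip_width: 0.0495
7.2 [ 0.4877 -0.0594  0.0688] [ 0.1  0.4 -0.2] [-0.005  0.002 -1.   ]
```

View pics/s2c.png

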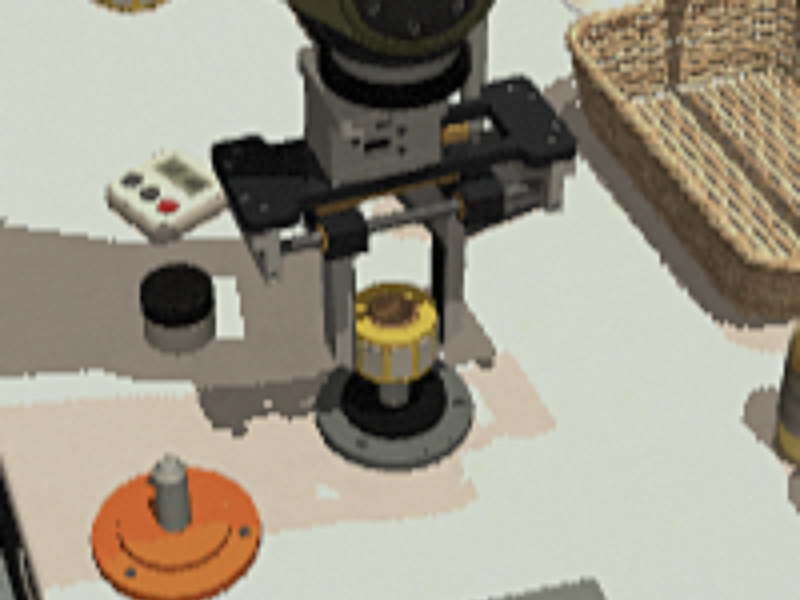

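The crop shows the roll at (398,330) threaded over the grey spindle, with no side force. I'll lower it the rest of the way and open the jaws.

```bash
python3 -m handwheel '[[[7,0,0],0,0.3],[[14,0,0],0,0.3],[[21,0,0],0,0.3],[[27,0,0],0,0.3],[[31,0,0],0,0.3]]' 
python3 -m handwheel '[[[0,0,0],0,0.3],[[0,0,0],0,0],[[0,0,0],0,-0.4],[[0,0,0],0,-1],[[0,0,0],0,-1]]' 
python3 -m handwheel '[[[0,0,0],0,-1],[[0,0,0],0,-1],[[-30,0,0],0,-1],[[-80,0,0],0,-1],[[-120,0,0],0,-1]]'
python3 - <<'E'
from h import *
o=get_obs(); print(o['time_s'],o['ee_pos'].round(4),R.from_euler('xyz',o['eef_rot']).as_matrix().round(3))
snap('side','s3'); P,d,p=cloud('s3')
q=P[(d>0)&(np.hypot(P[...,0]-.487,P[...,1]+.059)<.033)&(P[...,2]>.02)&(P[...,2]<.075)]
z=q[:,2]; print(np.histogram(z,bins=np.arange(.02,.08,.004)))
t=q[(z>.043)&(z<.053)]; print(cv2.minEnclosingCircle((t[:,:2]*1000).astype(np.float32)))
E
```

```text
time_s: 7.75
ee_pos: [0.4875, -0.0593, 0.0374]
eef_rot: [-1.88, 1.566, 2.829]
force: [0.4, 0.3, -0.4]
grip_width: 0.0496
time_s: 8.25
ee_pos: [0.4876, -0.0593, 0.0376]
eef_rot: [-1.892, 1.566, 2.817]
force: [0.7, 0.4, 0.4]
grip_width: 0.0703
time_s: 8.75
ee_pos: [0.4881, -0.0595, 0.1598]
eef_rot: [-1.911, 1.567, 2.798]
force: [0.3, 0.2, -0.2]
grip_width: 0.0939
8.75 [ 0.4881 -0.0595  0.1598] [[-0.004  1.    -0.004]
 [ 0.001 -0.004 -1.   ]
 [-1.    -0.004 -0.001]]
(array([ 28,  29,  29,  27,  31,  39,  88, 159,  16,  18,  12,   0,   0,
         0]), array([0.02 , 0.024, 0.028, 0.032, 0.036, 0.04 , 0.044, 0.048, 0.052,
       0.056, 0.06 , 0.064, 0.068, 0.072, 0.076]))
((488.0550842285156, -59.96580123901367), 26.003557205200195)
```

The roll is seated, with its top at about 0.048. Next, above the blue bottle with the jaws turned.

```bash
python3 -m handwheel '[[[-20,0,40],0,-1],[[-40,-4,90],0,-1],[[-40,-4,140],0,-1],[[-40,-4,190],0,-1],[[-40,-4,241],0,-1]]' | sed -n 2p
python3 -m handwheel '[[[0,0,0],0.14,-1],[[0,0,0],0.28,-1],[[0,0,0],0.42,-1],[[0,0,0],0.56,-1],[[0,0,0],0.7,-1]]' | sed -n 2p
python3 -m handwheel '[[[0,0,0],0.14,-1],[[0,0,0],0.28,-1],[[0,0,0],0.42,-1],[[0,0,0],0.56,-1],[[0,0,0],0.7,-1]]' | sed -n 2p
python3 - <<'E'
from h import *
o=get_obs(); print(o['time_s'],o['ee_pos'].round(4),o['qpos'].round(3),R.from_euler('xyz',o['eef_rot']).as_matrix().round(3))
p,d,i=snap('wrist','w3'); P,d,p=cloud('w3')
q=P[(d>0)&(np.hypot(P[...,0]-.484,P[...,1]+.302)<.03)&(P[...,2]>.066)&(P[...,2]<.085)]
print(len(q),cv2.minEnclosingCircle((q[:,:2]*1000).astype(np.float32)),np.median(q,0))
E
```

```text
ee_pos: [0.4851, -0.2982, 0.2061]
ee_pos: [0.485, -0.2982, 0.2057]
ee_pos: [0.485, -0.2982, 0.2053]
10.3 [ 0.485  -0.2982  0.2053] [-0.617  0.352  1.486  0.003  1.3    0.798] [[ 0.005  0.155 -0.988]
 [-0.    -0.988 -0.155]
 [-1.     0.001 -0.005]]
550 ((483.8927917480469, -301.03631591796875), 11.538920402526855) [ 0.48483563 -0.30088091  0.07308276]
```

View pics/w3.png

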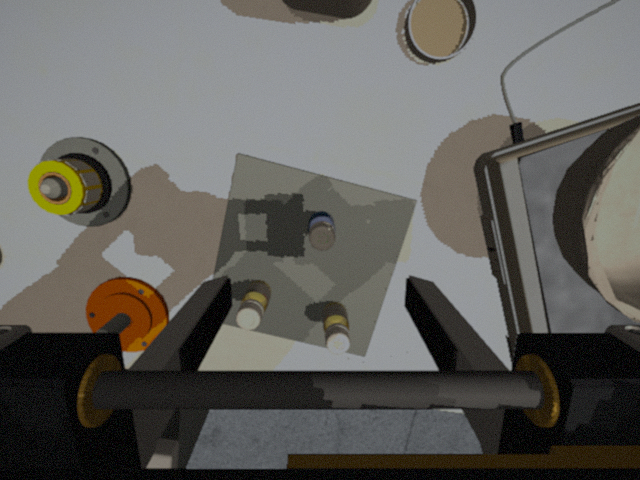

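The blue bottle is confirmed at (321,232), with the ambers at (248,310) and (337,335). The tool can't be tilted by command, so I'll grip the bottle lightly near its shoulder. With its foot on the mat I'll pivot it about the jaw axis by sliding the tool along its z.

```bash
python3 -m handwheel '[[[40,3,1],0,-1],[[80,3,2],0,-1],[[115,3,2],0,-1],[[140,3,2],0,-1],[[154,3,2],0,-1]]' | sed -n 2p
python3 -m handwheel '[[[0,0,0],0,0],[[0,0,0],0,0.6],[[0,0,0],0,0.6],[[0,0,0],0,0.6],[[0,0,0],0,0.6]]' 4
python3 -m handwheel '[[[0,0,0],0,0.6],[[0,0,0],0,0.6],[[0,0,0],0,0.6],[[0,0,0],0,0.6],[[0,0,0],0,0.6]]' 4
```

```text
ee_pos: [0.4834, -0.301, 0.049]
time_s: 11.35
ee_pos: [0.4837, -0.3012, 0.0498]
eef_rot: [-3.102, 1.567, 0.189]
force: [0.1, 0.2, 0.7]
grip_width: 0.0575
time_s: 11.85
ee_pos: [0.4837, -0.3012, 0.0498]
eef_rot: [-3.106, 1.567, 0.185]
force: [-0.4, 0.3, -0.3]
grip_width: 0.0267
```

```bash
python3 -m handwheel '[[[0,0,0],0,0.6],[[0,0,0],0,0.6],[[0,0,3],0,0.6],[[0,0,6],0,0.6],[[0,0,9],0,0.6]]' 4
python3 -m handwheel '[[[0,0,2],0,0.6],[[0,0,4],0,0.6],[[0,0,6],0,0.6],[[0,0,8],0,0.6],[[0,0,10],0,0.6]]' 4
python3 - <<'E'
from h import *
snap('side','s4'); p=cv2.imread('pics/s4.png'); cv2.imwrite('pics/s4c.png',cv2.resize(p[300:450,290:490],(800,600),interpolation=cv2.INTER_CUBIC))
E
```

```text
time_s: 12.35
ee_pos: [0.4745, -0.3025, 0.0497]
eef_rot: [-3.055, 1.568, 0.236]
force: [0.0, -0.0, -0.3]
grip_width: 0.0263
time_s: 12.85
ee_pos: [0.4644, -0.3041, 0.0497]
eef_rot: [-3.081, 1.567, 0.21]
force: [-0.1, 0.7, -0.4]
grip_width: 0.0265
```

View pics/s4c.png

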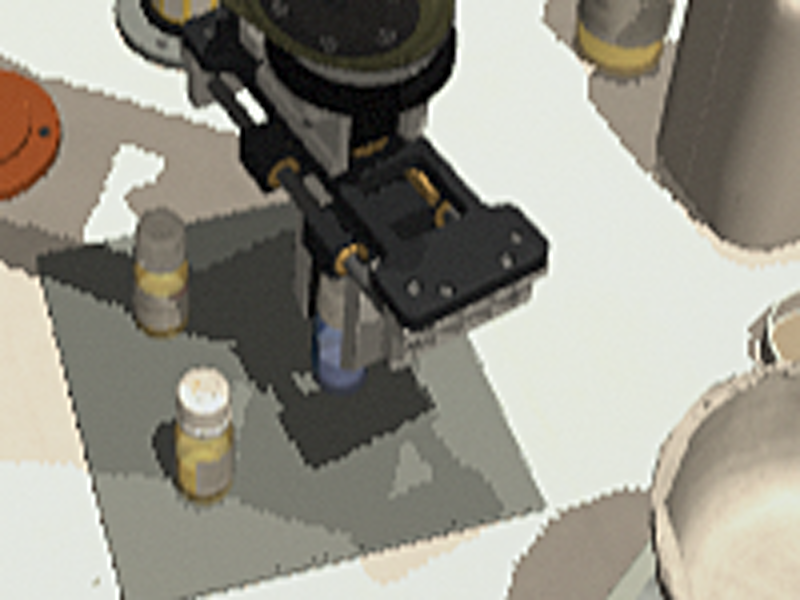

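The crop shows the bottle leaning, with its cap end to the left and its foot at (340,380). I'll grip firmly, lift and measure the lean.

```bash
python3 -m handwheel '[[[0,0,0],0,0.7],[[0,0,0],0,0.7],[[-30,0,0],0,0.7],[[-80,0,0],0,0.7],[[-120,0,0],0,0.7]]' 20
cat > axis.py <<'E'
from h import *
from scipy.optimize import least_squares
import sys
def run(cams,tag):
    o=get_obs(); t=o['ee_pos']; M=R.from_euler('xyz',o['eef_rot']).as_matrix()
    g=t-.005*M[:,0]; Q=[];C=[]
    for c in cams:
        fn=f'{c}{tag}'; snap(c,fn); P,d,p=cloud(fn); hsv=cv2.cvtColor(p,cv2.COLOR_BGR2HSV)
        m=(d>0)&(np.linalg.norm(P-g,axis=-1)<.08)&(abs(hsv[...,0].astype(int)-113)<15)&(hsv[...,1]>80)
        m=cv2.erode(m.astype(np.uint8),np.ones((2,2)))>0
        q=P[m]; vv,uu=np.where(m); print(c,len(q),'px',(uu.mean().round(),vv.mean().round()) if len(q) else 0)
        Q.append(q)
    for Qi,n in [(q,c) for q,c in zip(Q,cams) if len(q)>20]+[(np.vstack(Q),'all')]:
        L=(Qi-g)@M   # tool frame rel. to grasp point
        def f(a): # axis: point (0,a0,a1), dir (-1,a2,a3)
            dr=np.array([-1,a[2],a[3]]); dr/=np.linalg.norm(dr); return np.linalg.norm(np.cross(L-[0,a[0],a[1]],dr),axis=1)-.013
        s=least_squares(f,[0,0,0,.3],loss='soft_l1',f_scale=.001); a=s.x
        dr=np.array([-1,a[2],a[3]]); dr/=np.linalg.norm(dr); al=(L-[0,a[0],a[1]])@dr
        print(n,len(L),'off y,z mm',(a[:2]*1000).round(1),'lean to +z deg',np.degrees(np.arctan2(a[3],1)).round(1),'side',np.degrees(np.arctan2(a[2],1)).round(1),'rms',(f(a).std()*1000).round(2),'foot along axis',(np.percentile(al,[1,3,97])*1000).round(1))
    print(o['time_s'],t.round(4),M.round(3).tolist(),o['grip_width'].round(4))
run(sys.argv[2:],sys.argv[1])
E
python3 axis.py A side scene wrist
```

```text
time_s: 13.4
ee_pos: [0.4639, -0.3041, 0.1719]
eef_rot: [3.099, 1.567, 0.107]
force: [1.0, 0.4, -0.2]
grip_width: 0.0259
side 4 px (np.float64(373.0), np.float64(340.0))
scene 0 px 0
wrist 143 px (np.float64(315.0), np.float64(265.0))
wrist 143 off y,z mm [ 2.4 -2.1] lean to +z deg 0.0 side 3.0 rms 0.26 foot along axis [-34.3 -33.5  -5.9]
all 147 off y,z mm [ 2.5 -2.2] lean to +z deg -0.3 side 3.1 rms 0.3 foot along axis [-34.2 -33.4  -5.8]Traceback (most recent call last):
  File "axis.py", line 21, in <module>
    run(sys.argv[2:],sys.argv[1])
    ~~~^^^^^^^^^^^^^^^^^^^^^^^^^^
  File "axis.py", line 20, in run
    print(o['time_s'],t.round(4),M.round(3).tolist(),o['grip_width'].round(4))
                                                     ^^^^^^^^^^^^^^^^^^^^^
AttributeError: 'float' object has no attribute 'round'
```

Run:
```python
from h import *
a=cv2.imread('pics/sideA.png')[250:400,290:440]; b=cv2.imread('pics/wristA.png')[200:360,240:400]
cv2.imwrite('pics/A.png',np.hstack([cv2.resize(x,(400,400),interpolation=cv2.INTER_CUBIC) for x in(a,b)]))
```

```text
(no output)
```

View pics/A.png

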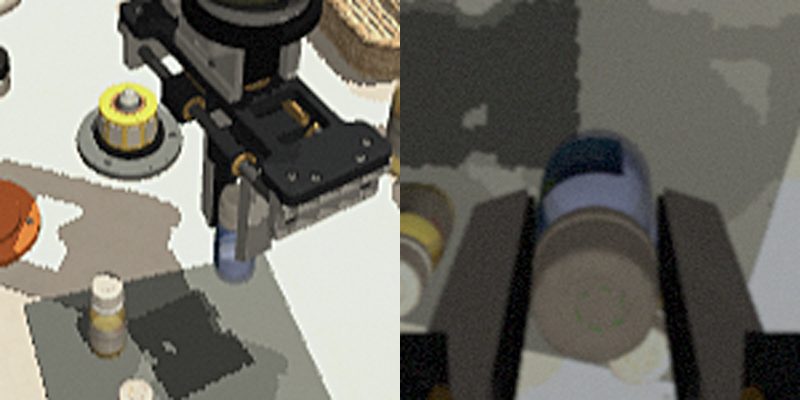

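The left crop shows the roll flat on the seat. The right crop shows the cap top at (600,290) of the picture. I'll measure the lean from the cap-top plane and the body, selecting by geometry instead of colour.

```bash
cat > lean.py <<'E'
from h import *
import sys
def lean(fn):
    o=get_obs(); t=o['ee_pos']; M=R.from_euler('xyz',o['eef_rot']).as_matrix(); g=t-.005*M[:,0]
    P,d,p=cloud(fn); L=(P-g)@M
    m=(d>0)&(abs(L[...,1])<.010)&(abs(L[...,2])<.045)&(L[...,0]>-.04)&(L[...,0]<.065); Q=L[m]; print(fn,len(Q))
    # profile: median z for slices in x for points near y=0
    for x in np.arange(-.03,.065,.005):
        s=Q[(abs(Q[:,0]-x)<.0025)&(abs(Q[:,1])<.005)]
        if len(s): print(f'x={x*1000:.0f} n={len(s)} z=[{s[:,2].min()*1000:.1f},{s[:,2].max()*1000:.1f}]')
    # cap top plane, RANSAC with normal within 45deg of -x
    best=None; rng=np.random.default_rng(0); T=Q[Q[:,0]<.005]
    for _ in range(2000):
        a,b,c=T[rng.choice(len(T),3,False)]; n=np.cross(b-a,c-a); l=np.linalg.norm(n)
        if l<2e-5: continue
        n/=l; n*=-np.sign(n[0]) 
        if n[0]>-.75: continue
        k=abs((T-a)@n)<.0008
        if best is None or k.sum()>best.sum(): best=k
    I=T[best]; c=I.mean(0); n=np.linalg.svd(I-c)[2][2]; n*=-np.sign(n[0])
    print('cap plane n',n.round(3),'lean deg',np.degrees(np.arctan2(n[2],-n[0])).round(1),'side',np.degrees(np.arctan2(n[1],-n[0])).round(1),'inl',len(I),'mid',((I.min(0)+I.max(0))*500).round(1),'ext',(np.ptp(I,0)*1000).round(1))
    print(o['time_s'],t.round(4),M.round(3).tolist())
if len(sys.argv)>2: snap(sys.argv[1],sys.argv[2])
lean(sys.argv[-1])
E
python3 lean.py wristA
```

```text
wristA 3588
x=-25 n=147 z=[-11.4,8.8]
x=-20 n=936 z=[-12.4,9.9]
x=-15 n=113 z=[-12.8,-10.5]
x=-10 n=92 z=[-13.0,-10.7]
x=-5 n=97 z=[-13.1,-10.8]
x=0 n=8 z=[-12.6,-10.2]
x=5 n=169 z=[-13.9,-9.5]
x=10 n=93 z=[-14.7,-12.4]
x=15 n=61 z=[-14.5,-12.6]
x=20 n=53 z=[-14.6,-13.3]
x=25 n=49 z=[-14.8,-13.0]
x=30 n=50 z=[-14.7,-13.2]
x=35 n=36 z=[-14.6,-13.2]
x=40 n=34 z=[-14.2,-12.7]
x=45 n=18 z=[-14.1,-12.9]
cap plane n [-1.     0.002 -0.   ] lean deg -0.0 side 0.1 inl 1316 mid [-21.7  -0.1  -1. ] ext [ 1.7 19.8 21.5]
13.55 [ 0.4647 -0.3047  0.172 ] [[0.007, 0.149, -0.989], [-0.002, -0.989, -0.149], [-1.0, 0.003, -0.006]]
```

The lean is 0°: the foot simply slid on the mat. The mat's fixed edge, 4 mm high, makes a positive stop. I'll stand the foot just beyond the far mat edge and push the tool toward the robot, so the bottle pivots in the light grip. First, where that edge lies.

Run:
```python
from h import *
z=np.load('w3.npz'); fx,fy,cx,cy=z['k']; E=z['E']; g=cv2.cvtColor(z['p'],cv2.COLOR_BGR2GRAY)
def up(u,v,h=.004):
    r=E[:3,:3]@np.array([(u-cx)/fx,(v-cy)/fy,1]); o=E[:3,3]; return o+r*(h-o[2])/r[2]
pts=[]
for u in range(250,405,6):
    v0=153+(u-238)*47/178; col=g[int(v0)-12:int(v0)+13,u].astype(float); k=np.abs(np.diff(cv2.GaussianBlur(col,(1,5),0).ravel())).argmax(); pts.append(up(u,int(v0)-12+k+.5))
pts=np.array(pts)[:,:2]; vx,vy,x0,y0=cv2.fitLine((pts*1000).astype(np.float32),cv2.DIST_HUBER,0,.01,.01).ravel()
n=np.array([-vy,vx]); res=(pts*1000-[x0,y0])@n; n*=np.sign(n[0]); print('edge pt',x0,y0,'dir',vx,vy,'outward n',n,'angle',np.degrees(np.arctan2(n[1],n[0])),'res',res.round(1))
print('corners',up(238,153),up(416,200))
P,d,p=cloud('side0'); 
# free space beyond edge: points above bench
c=np.array([x0,y0])/1000+n*.03; m=(d>0)&(np.hypot(P[...,0]-c[0],P[...,1]-c[1])<.07)&(P[...,2]>.012)&(P[...,2]<.2); Q=P[m]; print(c,len(Q),Q[:, :2].mean(0) if len(Q) else '', Q.max(0) if len(Q) else '')
```

```text
edge pt 532.2788 -298.25998 dir 0.09909927 0.99507755 outward n [ 0.99507755 -0.09909927] angle -5.687305 res [ 0.2 -0.4 -0.   0.4 -0.2  0.2 -0.3  0.1 -0.5 -0.1  0.3 -0.3  0.1  0.5
 -0.   0.4 -0.2  0.2 -0.4  0.   0.4 -0.1  0.3 -0.3  0.1 -0.5]
corners [ 0.54040633 -0.20867431  0.004     ] [ 0.52188114 -0.39469663  0.004     ]
[ 0.56213117 -0.30123296] 28 [ 0.49412018 -0.30651129] [ 0.49676319 -0.29460754  0.07648133]
```

```bash
python3 -m handwheel '[[[35,0,0],0,0.7],[[70,0,0],0,0.7],[[80,4,-30],0,0.7],[[80,10,-65],0,0.7],[[80,10,-93],0,0.7]]' 
python3 -m handwheel '[[[0,0,0],0.13,0.7],[[0,0,0],0.25,0.7],[[0,0,0],0.25,0.7],[[15,0,0],0.25,0.7],[[30,0,0],0.25,0.7]]'
python3 - <<'E'
from h import *
o=get_obs(); print(o['ee_pos'].round(4),o['qpos'].round(3),R.from_euler('xyz',o['eef_rot']).as_matrix().round(3).tolist())
E
```

```text
time_s: 14.05
ee_pos: [0.5594, -0.3006, 0.0903]
eef_rot: [2.863, 1.566, -0.13]
force: [0.6, -0.5, 1.2]
grip_width: 0.026
time_s: 14.55
ee_pos: [0.5591, -0.3005, 0.0586]
eef_rot: [-3.104, 1.567, -0.06]
force: [-1.2, -0.2, -0.3]
grip_width: 0.0263
[ 0.5591 -0.3005  0.0586] [-0.552  0.647  1.408  0.002  1.083  1.116] [[0.004, -0.098, -0.995], [-0.0, -0.995, 0.098], [-1.0, -0.0, -0.004]]
```

```bash
python3 -m handwheel '[[[7,0,0],0,0.7],[[14,0,0],0,0.7],[[14,0,0],0,0.7],[[14,0,4],0,0.7],[[14,0,8],0,0.7]]' 5
python3 -m handwheel '[[[0,0,3],0,0.7],[[0,0,6],0,0.7],[[0,0,9],0,0.7],[[0,0,11],0,0.7],[[0,0,13],0,0.7]]' 5
python3 -m handwheel '[[[0,0,2],0,0.7],[[0,0,4],0,0.7],[[0,0,6],0,0.7],[[0,0,8],0,0.7],[[0,0,10],0,0.7]]' 5
python3 lean.py wrist wB
```

```text
time_s: 15.05
ee_pos: [0.551, -0.2998, 0.0448]
eef_rot: [3.128, 1.567, -0.111]
force: [0.7, -0.2, -1.4]
grip_width: 0.0264
time_s: 15.55
ee_pos: [0.538, -0.2986, 0.045]
eef_rot: [3.078, 1.566, -0.161]
force: [0.7, -0.4, 0.5]
grip_width: 0.0265
time_s: 16.05
ee_pos: [0.5279, -0.2976, 0.0449]
eef_rot: [3.083, 1.566, -0.156]
force: [1.4, 0.7, 1.5]
grip_width: 0.026
wB 5964
x=-25 n=298 z=[-6.4,4.1]
x=-20 n=722 z=[-8.7,14.6]
x=-15 n=198 z=[-10.3,14.8]
x=-10 n=192 z=[-12.4,-7.3]
x=-5 n=52 z=[-12.2,-10.1]
x=0 n=287 z=[-16.4,-9.1]
x=5 n=169 z=[-18.9,-13.8]
x=10 n=126 z=[-20.4,-17.2]
x=15 n=123 z=[-22.5,-19.0]
x=20 n=107 z=[-23.8,-20.8]
x=25 n=100 z=[-25.8,-22.9]
x=30 n=83 z=[-27.0,-24.4]
x=35 n=89 z=[-28.4,-25.8]
x=40 n=23 z=[-28.5,-27.1]
x=50 n=508 z=[-44.9,-25.2]
cap plane n [-0.956  0.004  0.294] lean deg 17.1 side 0.3 inl 1122 mid [-21.1  -0.1   4.3] ext [ 7.1 19.8 20.6]
16.1 [ 0.5276 -0.2976  0.0448] [[0.004, -0.098, -0.995], [-0.001, -0.995, 0.098], [-1.0, 0.0, -0.005]]
```

The stop works: the lean is 17.1°. About 2.5 mm more is needed.

```bash
python3 -m handwheel '[[[0,0,1],0,0.7],[[0,0,2],0,0.7],[[0,0,2.5],0,0.7],[[0,0,2.5],0,0.7],[[0,0,2.5],0,0.7]]' 5
python3 -m handwheel '[[[0,0,2.5],0,0.7],[[0,0,0],0,0.7],[[0,0,0],0,0.7],[[-10,0,0],0,0.7],[[-25,0,0],0,0.7]]' 20
python3 lean.py wrist wC | grep -A1 cap
```

```text
time_s: 16.6
ee_pos: [0.5251, -0.2973, 0.0448]
eef_rot: [3.112, 1.566, -0.128]
force: [0.8, 1.2, -0.3]
grip_width: 0.0261
time_s: 17.1
ee_pos: [0.5246, -0.2971, 0.0701]
eef_rot: [-2.959, 1.568, 0.085]
force: [-0.7, -0.6, -0.6]
grip_width: 0.0262
cap plane n [-0.93   0.001  0.368] lean deg 21.6 side 0.0 inl 1019 mid [-17.5  -0.2   6.5] ext [ 8.9 19.6 20.4]
17.15 [ 0.5259 -0.2978  0.0735] [[0.007, -0.098, -0.995], [-0.002, -0.995, 0.098], [-1.0, 0.002, -0.007]]
```

```bash
python3 -m handwheel '[[[-40,0,0],0,0.7],[[-80,0,0],0,0.7],[[-100,0,0],0,0.7],[[-100,0,0],0,0.7],[[-100,0,0],0,0.7]]' 20 | sed -n 2,3p
python3 lean.py wrist wD; python3 lean.py wrist wE|grep cap
```

```text
ee_pos: [0.525, -0.2975, 0.1733]
eef_rot: [2.915, 1.563, -0.325]
wD 5053
x=-25 n=400 z=[-6.3,4.1]
x=-20 n=634 z=[-8.6,15.2]
x=-15 n=206 z=[-11.1,15.8]
x=-10 n=201 z=[-12.3,-7.9]
x=-5 n=81 z=[-15.1,-9.6]
x=0 n=319 z=[-18.8,-9.5]
x=5 n=156 z=[-20.8,-16.6]
x=10 n=142 z=[-23.3,-19.0]
x=15 n=130 z=[-25.1,-21.6]
x=20 n=118 z=[-27.0,-23.3]
x=25 n=117 z=[-29.3,-25.5]
x=30 n=91 z=[-31.2,-28.0]
x=35 n=71 z=[-32.1,-29.7]
x=40 n=1 z=[-31.0,-31.0]
cap plane n [-0.924  0.005  0.382] lean deg 22.5 side 0.3 inl 1073 mid [-21.3  -0.1   5.5] ext [ 9.5 19.9 20.6]
17.7 [ 0.5248 -0.2974  0.1724] [[0.006, -0.098, -0.995], [-0.002, -0.995, 0.098], [-1.0, 0.001, -0.006]]
cap plane n [-0.929  0.006  0.37 ] lean deg 21.7 side 0.4 inl 1054 mid [-21.   -0.1   5.2] ext [ 8.9 19.8 20.8]
```

```bash
cat > cyl.py <<'E'
from h import *
from scipy.optimize import least_squares
import sys
def cyl(n=6,cam='wrist'):
    o=get_obs(); t=o['ee_pos']; M=R.from_euler('xyz',o['eef_rot']).as_matrix(); g=t-.005*M[:,0]; A=[];K=[]
    for k in range(n):
        snap(cam,'tmp'); P,d,p=cloud('tmp'); L=(P-g)@M; A.append(L[(d>0)&(abs(L[...,1])<.011)&(abs(L[...,2])<.04)&(L[...,0]>-.035)&(L[...,0]<.06)])
    L=np.vstack(A)
    def dist(a,L):
        dr=np.array([-1,a[2],a[3]]); dr/=np.linalg.norm(dr); w=L-[0,a[0],a[1]]; return np.linalg.norm(np.cross(w,dr),axis=1),w@dr
    a=np.array([0,-.002,0,.39])
    for it in range(4):  # body points only: between foot and shoulder along axis
        r,h=dist(a,L); B=L[(h<-.003)&(h>-.04)&(abs(r-.013)<.004)]
        a=least_squares(lambda a:dist(a,B)[0]-.013,a,loss='soft_l1',f_scale=.001).x
    r,h=dist(a,L); T=h[(r<.009)&(h>.01)]; top=np.median(T)
    dr=np.array([-1,a[2],a[3]]); dr/=np.linalg.norm(dr); c=np.array([0,a[0],a[1]])+dr*(top-.035)
    W=M@dr; print('body n',len(B),'off',(a[:2]*1000).round(1),'lean tool',np.degrees(np.arctan(a[3])).round(2),'side',np.degrees(np.arctan(a[2])).round(2),'cap top along axis',(top*1000).round(1))
    print('centre world',(g+M@c).round(4),'axis world',W.round(3),'lean from vertical',np.degrees(np.arccos(W[2])).round(2),'dir',np.degrees(np.arctan2(W[1],W[0])).round(1))
    print('t',o['time_s'],'tcp',t.round(4),'M',M.round(3).tolist())
if __name__=='__main__': cyl()
E
python3 cyl.py; for i in 1 2 3; do python3 lean.py wrist wF$i|grep -o 'lean.*inl'; done
```

```text
body n 13198 off [-0.6 -1.4] lean tool 25.71 side 0.19 cap top along axis 22.1
centre world [ 0.5318 -0.2974  0.1654] axis world [-0.436  0.04   0.899] lean from vertical 26.0 dir 174.7
t 17.75 tcp [ 0.5247 -0.2973  0.172 ] M [[0.005, -0.098, -0.995], [-0.001, -0.995, 0.098], [-1.0, 0.001, -0.005]]
lean deg 22.8 side 0.7 inl
lean deg 23.2 side 0.0 inl
lean deg 22.3 side 0.2 inl
```

The body fit (25.7°) and the cap plane (22.5°) disagree, so I'll check with a direct line fit on the body's front face.

Run:
```python
from h import *
o=get_obs(); t=o['ee_pos']; M=R.from_euler('xyz',o['eef_rot']).as_matrix(); g=t-.005*M[:,0]
Q=[]
for f in('wD','wE','wF1','wF2','wF3'):
    P,d,p=cloud(f); L=(P-g)@M; m=(d>0)&(abs(L[...,1])<.005)&(abs(L[...,2])<.045)&(L[...,0]>-.035)&(L[...,0]<.065); Q.append(L[m])
Q=np.vstack(Q)
th=np.radians(22.5)
ax=np.array([-np.cos(th),0,np.sin(th)]); nr=np.array([np.sin(th),0,np.cos(th)])
h=Q@ax; r=Q@nr+np.sqrt(np.maximum(0,0))
for a in np.arange(-.055,.026,.004):
    s=r[(abs(h-a)<.002)]; s=s[s<-.005]
    if len(s)>5: print(round(a*1000),len(s),(np.percentile(s,[10,50,90])*1000).round(1))
```

```text
-47 155 [-15.  -14.4 -13.7]
-43 357 [-15.4 -14.8 -13.9]
-39 352 [-15.5 -14.9 -14.1]
-35 410 [-15.8 -15.1 -14.3]
-31 430 [-15.7 -15.1 -14.3]
-27 462 [-15.8 -15.  -14.4]
-23 482 [-15.7 -15.  -14.3]
-19 493 [-15.7 -15.  -14.3]
-15 543 [-15.6 -15.  -14.3]
-11 680 [-15.4 -14.6 -13.6]
-7 827 [-14.7 -13.6 -12.4]
-3 921 [-13.  -11.3  -9.6]
1 292 [-13.7 -12.9 -11.6]
5 786 [-13.9 -13.1 -12.1]
9 729 [-13.6 -12.7 -11.9]
13 810 [-13.5 -12.7 -11.7]
17 888 [-13.3 -12.4 -11.4]
21 1698 [-12.5 -10.3  -6.1]
```

The front face is flat in the 22.5° frame, so the cap plane was right and the lean is about 22.8° in the world. It should be about 2.8° less. At this lean the lower foot corner lies almost under the jaw axis. Pressing it lightly on the mat and backing the tool in -z should therefore right it a little.

```bash
python3 -m handwheel '[[[30,0,20],0,0.7],[[70,0,40],0,0.7],[[105,0,40],0,0.7],[[118,0,40],0,0.7],[[118,0,40],0,0.7]]' 20 | sed -n 2,4p
python3 -m handwheel '[[[0,0,0],0,0.7],[[3,0,0],0,0.7],[[6,0,0],0,0.7],[[9,0,0],0,0.7],[[9,0,0],0,0.7]]' 6 | sed -n 2,4p
python3 -m handwheel '[[[0,0,-1],0,0.7],[[0,0,-2],0,0.7],[[0,0,-3],0,0.7],[[0,0,-3.5],0,0.7],[[0,0,-3.5],0,0.7]]' 6 | sed -n 2,4p
python3 -m handwheel '[[[0,0,0],0,0.7],[[0,0,0],0,0.7],[[-20,0,0],0,0.7],[[-40,0,0],0,0.7],[[-40,0,0],0,0.7]]' 20 | sed -n 2,4p
for i in 1 2 3; do python3 lean.py wrist wG$i|grep -o 'lean.*mid.*'; done
```

```text
ee_pos: [0.4859, -0.2937, 0.054]
eef_rot: [3.075, 1.566, -0.165]
force: [0.1, 0.1, -0.5]
ee_pos: [0.4863, -0.2939, 0.0455]
eef_rot: [2.982, 1.565, -0.257]
force: [-0.2, 0.6, 4.5]
ee_pos: [0.4899, -0.2943, 0.0456]
eef_rot: [2.962, 1.565, -0.277]
force: [-0.9, 0.0, 2.7]
ee_pos: [0.4906, -0.2948, 0.0877]
eef_rot: [2.855, 1.561, -0.385]
force: [0.4, -0.4, -0.8]
lean deg 20.5 side -0.9 inl 1120 mid [-23.9  -0.    4.6] ext [ 8.5 20.  20.1]
lean deg 19.8 side -0.2 inl 1147 mid [-23.3  -0.    4.7] ext [ 8.3 19.9 20.7]
lean deg 18.8 side 0.2 inl 1079 mid [-22.9  -0.1   4.7] ext [ 7.4 19.7 20.1]
```

The lean is now about 19.7° relative to the tool. Next: refine the reader axis from the pictures while carrying the bottle to a standby point.

```bash
python3 -m handwheel '[[[-40,0,10],-0.06,0.7],[[-80,0,20],-0.12,0.7],[[-120,0,25],-0.18,0.7],[[-160,0,25],-0.26,0.7],[[-160,0,25],-0.26,0.7]]' 20 | sed -n 2,4p
python3 -m handwheel '[[[0,-40,0],0,0.7],[[0,-80,0],0,0.7],[[0,-125,0],0,0.7],[[0,-170,0],0,0.7],[[0,-215,0],0,0.7]]' | sed -n 2,4p
python3 -m handwheel '[[[0,-40,0],0,0.7],[[0,-80,0],0,0.7],[[0,-100,0],0,0.7],[[0,-100,0],0,0.7],[[0,-100,0],0,0.7]]' | sed -n 2,4p
python3 - <<'E'
from h import *
from scipy.optimize import least_squares
o=get_obs(); print(o['time_s'],o['ee_pos'].round(4),o['qpos'].round(3),R.from_euler('xyz',o['eef_rot']).as_matrix().round(3).tolist())
X=[]
for fn in('scene0','side0'):
    P,d,p=cloud(fn); m=(d>0)&(np.hypot(P[...,0]-.613,P[...,1]-.122)<.02)&(P[...,2]>.03)&(P[...,2]<.18); Q=P[m][:,:2]
    f=lambda c:np.hypot(*(Q-c).T)-.008
    s=least_squares(f,[.613,.122],loss='soft_l1',f_scale=.001); print(fn,'post',s.x.round(4),(f(s.x).std()*1e3).round(2),len(Q)); X.append(s.x)
post=np.mean(X,0)
for a in(8,9,10):
    a=np.radians(a); e=np.array([np.cos(a),np.sin(a)]); print('view',(post-e*(.06+.07*np.cos(np.radians(20)))).round(4),'head centre line y at x=.5918:',(post[1]-(post[0]-.5918)*np.tan(a)).round(4))
E
```

```text
ee_pos: [0.4647, -0.2922, 0.2487]
eef_rot: [2.54, 1.559, -0.437]
force: [0.4, -0.2, 0.0]
ee_pos: [0.4286, -0.0785, 0.2456]
eef_rot: [2.507, 1.561, -0.471]
force: [0.0, 0.9, -0.3]
ee_pos: [0.4122, 0.02, 0.244]
eef_rot: [2.411, 1.562, -0.566]
force: [0.3, -0.4, -1.0]
21.85 [0.4122 0.02   0.244 ] [-0.038 -0.038  1.845 -0.004  1.327  1.37 ] [[0.007, 0.163, -0.987], [-0.004, -0.987, -0.163], [-1.0, 0.006, -0.006]]
scene0 post [0.613  0.1234] 1.91 231
side0 post [0.6148 0.1244] 1.54 311
view [0.4893 0.1064] head centre line y at x=.5918: 0.1208
view [0.4896 0.1042] head centre line y at x=.5918: 0.1204
view [0.49   0.1021] head centre line y at x=.5918: 0.12
```

```bash
cat > ctr.py <<'E'
import subprocess,re
from h import *
v=[]
for i in range(5):
    s=subprocess.run(['python3','lean.py','wrist','wH'],capture_output=True,text=True).stdout
    n=re.search(r'cap plane n \[(.*?)\]',s).group(1).split(); m=re.search(r'mid \[(.*?)\]',s).group(1).split()
    v.append([float(x) for x in n+m])
v=np.mean(v,0); n=v[:3]/np.linalg.norm(v[:3]); c=v[3:]/1000-.035*n
o=get_obs(); M=R.from_euler('xyz',o['eef_rot']).as_matrix(); w=o['ee_pos']-.005*M[:,0]+M@c; W=M@n
print('n tool',n.round(3),'centre tool mm',(c*1e3).round(1),'centre world',w.round(4),'axis',W.round(3),'lean',np.degrees(np.arccos(W[2])).round(2),'dir',np.degrees(np.arctan2(W[1],W[0])).round(1))
tgt=np.array([.4897,.104,.211]); print('move in tool mm',(M.T@(tgt-w)*1e3).round(1),'tcp',o['ee_pos'].round(4),'t',o['time_s'])
E
python3 ctr.py
```

```text
this script no longer has the robotException ignored in: <_io.TextIOWrapper mode='rw' encoding='UTF-8'>
Traceback (most recent call last):
BrokenPipeError: [Errno 32] Broken pipe
```

```bash
python3 - <<'E'
s=open('ctr.py').read().replace("import subprocess,re","import re,io,contextlib,sys\nsys.argv=['x','wG1']\nb=io.StringIO()\nwith contextlib.redirect_stdout(b):\n    import lean")
s=s.replace("    s=subprocess.run(['python3','lean.py','wrist','wH'],capture_output=True,text=True).stdout","    b=io.StringIO(); snap('wrist','wH')\n    with contextlib.redirect_stdout(b): lean.lean('wH')\n    s=b.getvalue()")
open('ctr.py','w').write(s)
E
python3 ctr.py
```

```text
Traceback (most recent call last):
  File "ctr.py", line 5, in <module>
    import lean
  File "lean.py", line 24, in <module>
    lean(sys.argv[-1])
    ~~~~^^^^^^^^^^^^^^
  File "lean.py", line 14, in lean
    a,b,c=T[rng.choice(len(T),3,False)]; n=np.cross(b-a,c-a); l=np.linalg.norm(n)
            ~~~~~~~~~~^^^^^^^^^^^^^^^^
  File "numpy/random/_generator.pyx", line 864, in numpy.random._generator.Generator.choice
ValueError: a must be a positive integer unless no samples are taken
```

```bash
sed -i "s/^if len(sys.argv)>2.*/if __name__=='__main__' and len(sys.argv)>2: snap(sys.argv[1],sys.argv[2])/; s/^lean(sys.argv\[-1\])/if __name__=='__main__': lean(sys.argv[-1])/" lean.py; python3 ctr.py
```

```text
n tool [-0.942  0.006  0.336] centre tool mm [10.7 -0.3 -6.8] centre world [0.4191 0.0213 0.2393] axis [-0.339 -0.056  0.939] lean 20.09 dir -170.6
move in tool mm [ 28.5 -70.3 -82.9] tcp [0.4123 0.02   0.245 ] t 22.35
```

Lean is 20.1°, leaning towards -170.6° against a wanted -171°. Moving to the view point.

```bash
python3 -m handwheel '[[[0,-25,0],0,0.7],[[0,-50,0],0,0.7],[[0,-70,0],0,0.7],[[0,-70,-20],0,0.7],[[0,-70,-40],0,0.7]]' 20 | sed -n 2,4p
python3 -m handwheel '[[[10,0,-20],0,0.7],[[20,0,-35],0,0.7],[[28,0,-43],0,0.7],[[28,0,-43],0,0.7],[[28,0,-43],0,0.7]]' | sed -n 2,4p
python3 ctr.py
python3 - <<'E'
from h import *
snap('side','s9');snap('scene','c9')
a=cv2.imread('pics/s9.png')[90:290,270:470]; b=cv2.imread('pics/c9.png')[140:300,220:380]
cv2.imwrite('pics/F.png',np.hstack([cv2.resize(x,(400,400),interpolation=cv2.INTER_CUBIC) for x in(a,b)]))
E
```

```text
ee_pos: [0.4409, 0.0962, 0.2452]
eef_rot: [2.551, 1.561, -0.427]
force: [-0.2, 0.4, 0.4]
ee_pos: [0.4832, 0.103, 0.2177]
eef_rot: [2.535, 1.561, -0.443]
force: [0.2, 0.0, -1.2]
n tool [-0.939  0.001  0.344] centre tool mm [10.6 -0.2 -7.1] centre world [0.4905 0.1044 0.2126] axis [-0.349 -0.054  0.936] lean 20.68 dir -171.3
move in tool mm [1.6 0.3 0.8] tcp [0.4834 0.1031 0.2181] t 23.6
```

View pics/F.png

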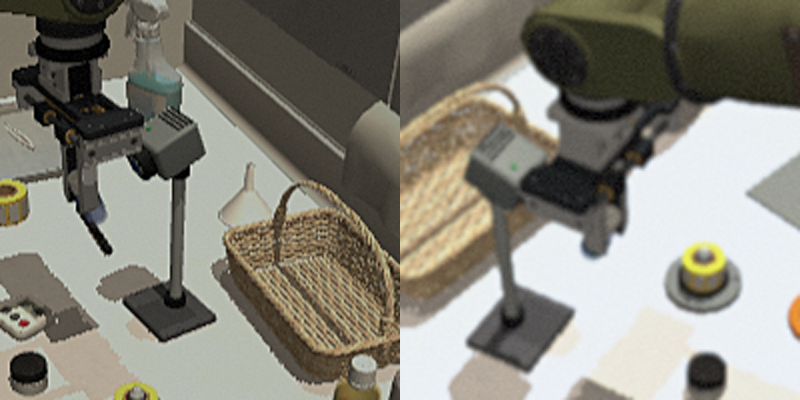

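The bottle is held before the lens at (95,212) in the left half, leaning with its cap away from the reader, and nothing touches the reader. The roll sits on the grey stand at (700,265) in the right half. A last small trim, settle and check.

```bash
python3 -m handwheel '[[[1.5,0,1],0,0.7],[[1.5,0,1],0,0.7],[[1.5,0,1],0,0.7],[[1.5,0,1],0,0.7],[[1.5,0,1],0,0.7]]' 20
python3 ctr.py
python3 - <<'E'
from h import *
o=get_obs(); print(np.abs(o['joint_vel']).max().round(4),o['grip_width'])
snap('side','s10'); P,d,p=cloud('s10')
for n,x,y in(('am1',.399,-.25),('am2',.386,-.336),('jar',.392,.055),('roll',.487,-.059)):
    q=P[(d>0)&(np.hypot(P[...,0]-x,P[...,1]-y)<.035)&(P[...,2]>.022)&(P[...,2]<.09)]; print(n,((q.min(0)+q.max(0))/2).round(3),q[:,2].max().round(3))
q=P[(d>0)&(np.hypot(P[...,0]-.487,P[...,1]+.059)<.026)&(np.hypot(P[...,0]-.487,P[...,1]+.059)>.015)&(P[...,2]>.04)]; print('roll top',np.median(q[:,2]),len(q))
E
```

```text
time_s: 24.2
ee_pos: [0.4825, 0.1029, 0.2164]
eef_rot: [2.582, 1.56, -0.396]
force: [0.8, -0.3, -0.8]
grip_width: 0.026
n tool [-0.938  0.006  0.347] centre tool mm [10.6 -0.3 -7.1] centre world [0.4895 0.1044 0.2109] axis [-0.351 -0.058  0.935] lean 20.84 dir -170.6
move in tool mm [-0.1  0.4 -0.1] tcp [0.4825 0.1029 0.2164] t 24.45
0.0028 0.02571882419710461
am1 [ 0.399 -0.249  0.05 ] 0.077
am2 [ 0.387 -0.335  0.05 ] 0.077
jar [0.395 0.053 0.031] 0.039
roll [ 0.488 -0.06   0.043] 0.063
roll top 0.04824061466308843 218
```

```bash
python3 -c "
from station import *
print(hand_in())"
```

```text
the job is handed in; nothing more can be done
None
```

The job is handed in at about 24.5 s of the 64 s allowed. The small roll is on the grey stand's spindle, and the blue bottle is held at the reader.

**Roll:** It lies flat on the seat and the gripper has let go. Its top measures 0.048 m, as it should.

**Blue bottle:** The handwheel can't tilt the tool, so I had to pivot the bottle in a light grip.
- Dragging its foot on the mat did not tilt it.
- Pushing the foot against the mat's edge overshot to about 22.5°.
- A light press and back-off on the mat brought it back to about 20°.

**Last checks:**

| Check | Measured | Wanted |
|---|---|---|
| Bottle centre (m) | 0.4895, 0.1044, 0.2109 | 0.4897, 0.104, 0.211 |
| Lean from vertical | 20–21° (last reading 20.8°) | 20° |
| Lean direction | -170.6° | -171° |

- **Steadiness:** the arm was still, with no contact force seen.
- **Bystanders:** the amber bottles are within 1 mm of where they stood, and the jar within the camera's error. I did not re-measure the timer and pen.

**Disagreements:** An early cylinder fit of the bottle read 25.7° where the cap plane read 22.5°. A direct fit of the body's side agreed with the cap plane, so I used that. The reader's position comes from the two fixed cameras, which differed by about 2 mm.

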